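# Lock the ring box away in the bench chest

## Task

Lock the small white ring box away: set it right way up on the floor of the wooden chest's open compartment, swing the chest's lid fully shut, and only then slide the steel bolt through the keeper on the lid, fully home. Leave the mug, the steel bowl and the dark block where they are.

Things in the scene. Friction and masses are not known exactly. Their poses are not given: they have to be found in the camera images.
- chest: Low dark wooden chest fixed to the bench, 156 (x) x 270 (y) x 60 mm high. Origin: centre of its underside; x points away from the robot to the hinge side, y along the bolt's travel, z up. y -135 to -25 mm: closed deck, top at z = 60, carrying the bolt. y -25 to 135: compartment, open on top, walls 10 mm thick with rims at z = 52; inside x -68 to 68, y -15 to 125.
- chest_in (a point): Centre of the compartment's floor: at (0, 55, 14) mm in the chest's frame, axes as the chest's. The floor lies 38 mm below the rim.
- lid (a joint): Lid hinge, rad: 0 fully shut (stop), 1.57 upright, 2.0 its other stop. Starts open, 1.7 to 1.92. Axis along the chest's y at x = 78, z = 52 mm in the chest's frame. A slightly stiff, damped hinge: the lid stays put near upright, and below about 1 rad sinks shut slowly by its own weight.
- lid_edge (a point): Middle of the lid's free edge, at half its thickness. The lid is a dark wooden board 164 mm from hinge to free edge, 158 mm along y, 8 mm thick, 0.16 kg; shut, it covers the compartment flush with the deck (top at z = 60) and overhangs the chest's front by 8 mm. The point's axes are fixed to the lid and equal the chest's when shut.
- keeper (a point): Centre of the opening of the keeper, a steel staple on the lid's outer face: 21 mm wide (x), 22 mm high, 10 mm long (y), opening 13 mm wide. With the lid shut it lies at (-30, 7, 71) mm in the chest's frame, in line with the bolt.
- bolt (a joint): Travel of the bolt, m, along the chest's +y: 0 fully drawn back (tip 39 mm short of the keeper), 0.055 fully home against its stop, its tip 6 mm out beyond the keeper's far side. It starts drawn back, within 9 mm of 0; past 13 mm it stands in the way of the closing lid. It needs about 2 to 3 N.
- bolt_knob (a point): Grip point of the bolt's upright steel knob, 15 mm in diameter, its head from 15 mm below to 11 mm above this point, on an 8 mm stem. At (-30, -100 + travel, 101) mm in the chest's frame; moves with the bolt. The bolt's track (rails and straps, 21 mm wide in x, y -126 to -26 mm) rises 21 mm above the deck; a thin plate below it is 44 mm wide.
- bolt_tip (a point): Centre of the bolt's leading end, 63 mm ahead of the knob in y and 30 mm below its grip point; the bolt is a steel rod 10 mm in diameter.
- ringbox: Small white plastic ring box, 44 by 44 mm and 30 mm high with rounded edges, its lid (upper 12 mm) fixed on; 0.06 kg. Loose on the bench. Origin: centre of its underside, z up.
- block: Dark soldering block, 85 mm (its x) by 45 mm by 28 mm high, loose; leave alone. Origin: centre of its underside.
- bowl: Small steel bowl, 72 mm across the rim, 40 mm high, mouth up, loose; leave alone. Origin: centre of its underside.
- mug: White ceramic mug, 80 mm across, 95 mm high, handle at its +y, loose; leave alone. Origin: centre of its underside.
There are look-alikes about, which are no part of the job. Of the things shaped like the ringbox, the white one is meant.

How it is judged:
By the outcome, as a careful person would: the job done as asked, in the order asked, and still so for the second after the job is handed in, with the robot touching nothing.
It also fails if it takes over 64 s, if anything falls off the work surface, if the arm or the gripper's body presses on something with over 40 N, if the wrist force passes 120 N, or if a joint passes its speed limit or range.

## Robot

A 6-joint arm with a two-finger parallel gripper is mounted at the origin on the work surface. World frame = base frame: x ahead of the robot, y to its left, z up, the work surface at z = 0. Lengths are in m, angles in rad, forces in N, time in s.
With the tool pointing down it reaches from about 0.4 to 0.825 m from the base axis. Payload 7 kg.
Tool frame: the origin (TCP) lies midway between the tips of the shut fingers; the grasp point (between the pads) lies 19 mm behind it; z points along the fingers, y is the line along which they close (so a half turn about z gives the same grasp; the last joint's range is limited). The gripper opens to 88 mm and grips with 3 to 60 N. Pads are 19 mm wide; open, the fingers measure 130 mm over their backs; the gripper's body (78 mm by 193 mm) begins 47 mm behind the grasp point.
Start: joints at [1.57, 0.359, 0.012, 0, -1.224, -0.288], TCP at [0.192, 0.647, 0.227] pointing down, gripper open.
Joint ranges: [-3.07, 3.07], [-1.43, 2.12], [-1.02, 1.25], [-3.03, 1.67], [-3.05, -0], [-3.03, 3.03]. Speed limits (rad/s): [2.39, 2.39, 3.01, 3.14, 3.14, 3.14].

## Interface

Orientations are given as a unit quaternion [w, x, y, z].
In Python, from plant import bot, vision, finder gives the robot as it stands.
- The arm moves only by the tool move_arm, never from a script. Its argument "moves" is a list of rows, each a list of 2 entries, a list of its own where there are three numbers: the shift along the tool's x, y, z scaled (see below), then the turn about the tool's z scaled (see below). A call has 1 to 8 rows; each row is the pose to reach, as a shift and turn from the pose commanded when the call began, along the tool's axes at that moment; what a row does not reach only later rows make up. The controller multiplies each number of a shift by 250 mm and each number of a turn by 2 rad. A row lasts 1/10 s, in which the tool goes at most 50 mm and 8.59 degrees, less where a joint would pass 70% of its speed; a pose out of reach is approached as far as the arm can. A call with a number of a shift or a turn outside -1 to 1 is refused whole. A call with a gripper value outside its range is refused whole. "claw" is the opening, from 0 (shut) to 1 (fully open), set as the call begins (left out, the last holds). The fingers move at their own pace and stop on an object; "force" is the grip in N (left out, the last holds). Time passes only in rows, so rows that repeat a pose let the fingers close. It gives the time, the measured TCP pose, the force, the opening and the grip force at its end, in the units of the state.
- bot.get_obs(): the state, without advancing time (a new reading comes with each control period).
- vision.snapshot(name): name is "scene" or "top"; returns the picture (384x512x3 uint8, red, green, blue); there is no depth.
- vision.camera_info(name): a dict with "fx", "fy", "cx", "cy" (pixels), "distortion" ([k1, k2, p1, p2, k3] as OpenCV has them; the pictures are not rectified), "cam_to_world" (4x4, takes a point from camera to world coordinates). Camera axes: x right, y down, z forward; pixel columns grow to the right and rows downward; lengths in m; the calibration is good to about 2 mm. A picture is of the moment at which its call begins. camera_info takes no time and is no camera call.
- bot.hand_in(): hands the job in; it is judged then, once.
Trained networks look in the newest picture that a camera, given by its name, has taken for a name from the list of things; names that differ only in an ending like _2 or _b are one class to them, and where a whole thing is asked for, a point or a joint stands for the part that bears it (a point fixed in the world has none). Each returns a list of dicts, best first, with "p" (0 to 1); they miss things now and then, are a little off and sometimes report something else, mostly with a low value. They report only what shows in the picture. A call takes as long as a camera call. They do not tell look-alikes from the thing itself.
- finder.cut_out(camera, target): "region" (384x512 bool, what is visible of it) and "box" ([left, top, right, bottom] in pixels, round what is visible of it).
The state is a dict: "time_s": time; "joints": joint angles; "joint_velocities": joint speeds; "joint_efforts": joint torques, N m; "ee_pos": TCP position; "tcp_rot": TCP orientation; "ft_force": force on the tool from outside, world axes, zero at the start; "wrist_torque": the same for the moment, N m; "width": finger opening in m; "gripper_force": force on a finger pad.
Only numpy, scipy, OpenCV 4.12 (cv2) and the standard library are available. Lean on these libraries where they do the work, as an engineer would, in place of code of your own. Each camera call takes 0.05 s, during which the arm holds its last target. There are 200 camera calls.

## Working session

There is one attempt and no reset: what is moved stays moved. The work goes in short steps, Python scripts to look and compute and a tool call to move; the robot and the scene stay as the last step left them, time stands still between calls to the robot, and variables do not carry over. Pictures are saved under pics/ and viewed, at most 10 in all, crops included, and the job is handed in when it is done.

Besides the shell and the picture viewer there is one more tool, called after ">>>" as name(argument=value, ...) on one line, values as JSON. move_arm: Moves the arm, as the interface text tells. Its arguments: {"type":"object","properties":{"moves":{"type":"array"},"claw":{"type":"number"},"force":{"type":"number"}},"required":["moves"]}

```bash
ls; mkdir -p pics
cat > h.py <<'E'
import numpy as np,cv2
from plant import bot,vision,finder
def cam(n):
    c=vision.camera_info(n);K=np.array([[c['fx'],0,c['cx']],[0,c['fy'],c['cy']],[0,0,1.]])
    return K,np.array(c['distortion'],float),np.array(c['cam_to_world'])
def ray(n,uv):
    K,d,T=cam(n);p=cv2.undistortPoints(np.array(uv,float).reshape(-1,1,2),K,d).reshape(-1,2)
    r=np.c_[p,np.ones(len(p))]@T[:3,:3].T
    return T[:3,3],r/np.linalg.norm(r,axis=1)[:,None]
def onz(n,uv,z):
    o,r=ray(n,uv);return o+r*((z-o[2])/r[:,2])[:,None]
def tri(a,ua,b,ub):
    o1,r1=ray(a,[ua]);o2,r2=ray(b,[ub]);A=np.c_[r1[0],-r2[0]]
    s=np.linalg.lstsq(A,o2-o1,rcond=None)[0];p=o1+s[0]*r1[0];q=o2+s[1]*r2[0];return (p+q)/2,np.linalg.norm(p-q)
def proj(n,P):
    K,d,T=cam(n);W=np.linalg.inv(T)
    return cv2.projectPoints(np.array(P,float).reshape(-1,1,3),cv2.Rodrigues(W[:3,:3])[0],W[:3,3],K,d)[0].reshape(-1,2)
def save(n,f,box=None,s=1):
    im=vision.snapshot(n)
    if box: im=im[box[1]:box[3],box[0]:box[2]]
    cv2.imwrite('pics/'+f,cv2.resize(im,None,fx=s,fy=s,interpolation=cv2.INTER_CUBIC)[:,:,::-1])
E
python3 - <<'E'
from h import *
np.set_printoptions(precision=4,suppress=True)
for n in('scene','top'):
    save(n,n+'1.png',None,1.5)
    print(n,cam(n))
    for t in('ringbox','chest','lid','bolt_knob','keeper','mug','bowl','block'):
        for r in finder.cut_out(n,t):
            m=r['region'];ys,xs=np.nonzero(m);print(n,t,round(r['p'],2),np.round(r['box']),len(xs),xs.mean().round(1) if len(xs) else 0,ys.mean().round(1) if len(xs) else 0)
print(bot.get_obs())
E
```

```text
pics
scene (array([[362.4062,   0.    , 247.5954],
       [  0.    , 362.4062, 189.7347],
       [  0.    ,   0.    ,   1.    ]]), array([-0.0767,  0.    ,  0.    ,  0.    ,  0.    ]), array([[ 0.8893,  0.3615, -0.2803,  0.8167],
       [ 0.4571, -0.7246,  0.5157, -0.6023],
       [-0.0167, -0.5867, -0.8096,  0.998 ],
       [ 0.    ,  0.    ,  0.    ,  1.    ]]))
scene ringbox 0.88 [176. 298. 200. 320.] 318 187.4 309.0
scene ringbox 0.71 [149. 283. 168. 302.] 321 157.9 291.6
scene ringbox 0.68 [161. 333. 186. 360.] 344 173.3 346.6
scene chest 0.65 [233. 134. 335. 209.] 3807 274.2 168.8
scene chest 0.25 [246. 162. 263. 171.] 53 249.0 167.3
scene lid 0.69 [287. 131. 337. 182.] 357 312.4 157.0
scene bolt_knob 0.54 [247. 163. 262. 174.] 29 249.1 167.0
scene bolt_knob 0.21 [287. 137. 332. 182.] 287 310.2 159.0
scene keeper 0.55 [288. 131. 339. 182.] 410 312.3 157.0
scene mug 0.86 [271.  88. 302. 122.] 681 290.0 103.9
scene bowl 0.64 [189. 227. 210. 252.] 411 198.3 237.6
scene block 0.86 [229. 256. 257. 278.] 475 243.3 267.4
top (array([[377.3682,   0.    , 255.034 ],
       [  0.    , 37
[... 642 characters left out ...]
4. 134. 224. 178.] 1179 197.6 157.1
top mug 0.71 [ 93. 204. 126. 236.] 705 112.3 218.2
top bowl 0.81 [297. 214. 320. 236.] 367 308.8 223.2
top block 0.89 [302. 164. 325. 190.] 378 311.5 177.1
{'time_s': 0.9, 'joints': array([ 1.5701,  0.3586,  0.0119,  0.    , -1.2241, -0.2881]), 'joint_velocities': array([-0.0012, -0.0012, -0.0006, -0.001 , -0.0005, -0.0007]), 'joint_efforts': array([  0.0001, -58.2354,  29.3298,   7.0023,   0.0125,  -0.    ]), 'ee_pos': array([0.1923, 0.647 , 0.2266]), 'tcp_rot': array([-0.    ,  0.9896, -0.1439,  0.    ]), 'ft_force': array([ 0.1257, -0.2486, -0.3127]), 'wrist_torque': array([-0.0096,  0.015 , -0.0303]), 'gripper_force': 0.0, 'width': 0.08812430335142862}
```

View pics/scene1.png

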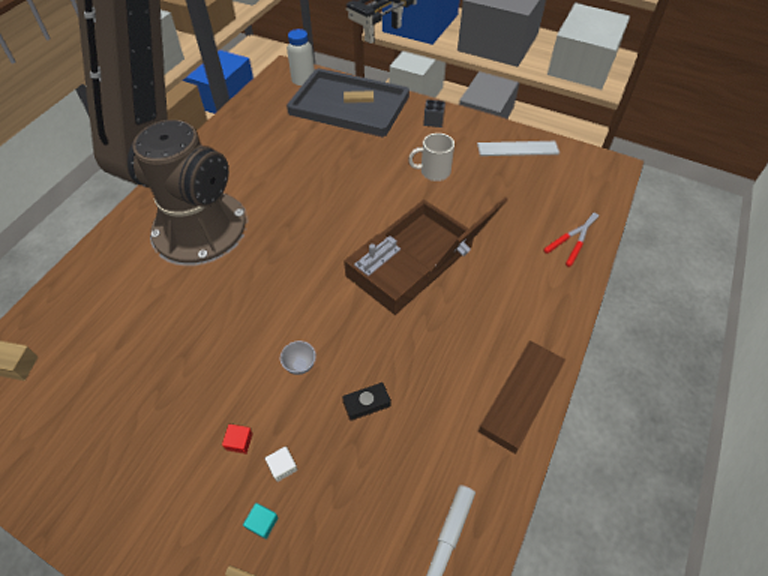

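View pics/top1.png

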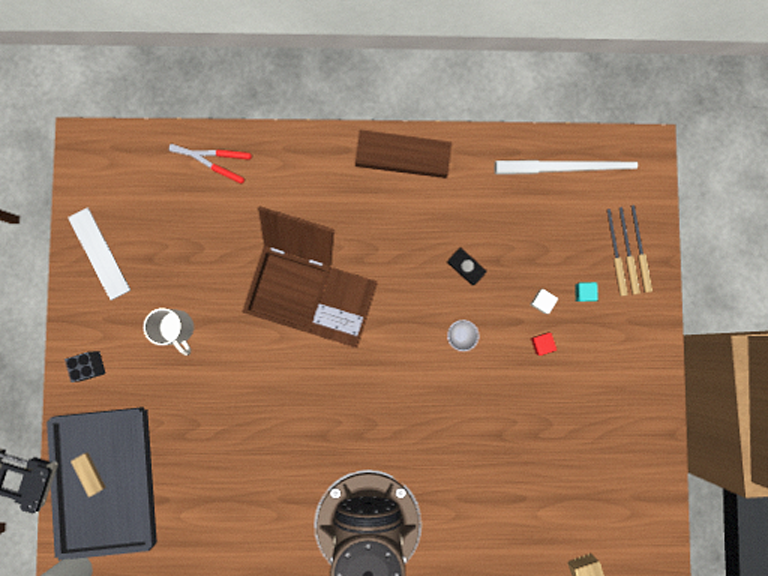

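Scene view: candidates for the ring box are red (158,292), white (187,309) and cyan (173,347). In the top view they are red (362,229), white (362,201) and cyan (390,194). White is the one meant. The chest is at top (204,187), with its lid open and leaning back to the hinge side.

```bash
cat > crop.py <<'E'
from h import *
def crop(n,b,s): 
    im=vision.snapshot(n)[b[1]:b[3],b[0]:b[2]]
    im=cv2.resize(im,None,fx=s,fy=s,interpolation=cv2.INTER_CUBIC).copy()
    for k in range(0,b[2]-b[0],10): cv2.putText(im,str(b[0]+k),(k*s,8),0,.3,(255,255,0)); cv2.line(im,(k*s,10),(k*s,14),(255,255,0))
    for k in range(0,b[3]-b[1],10): cv2.putText(im,str(b[1]+k),(0,k*s+3),0,.3,(255,255,0)); cv2.line(im,(18,k*s),(22,k*s),(255,255,0))
    return im[:,:,::-1]
E
python3 - <<'E'
from crop import *
cv2.imwrite('pics/ct.png',crop('top',[155,130,255,235],5))
cv2.imwrite('pics/cs.png',crop('scene',[222,122,345,214],6))
a=crop('top',[345,180,385,215],9);b=crop('scene',[172,293,207,328],9)
cv2.imwrite('pics/rb.png',np.hstack([a,b]))
E
```

```text
(no output)
```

View pics/ct.png

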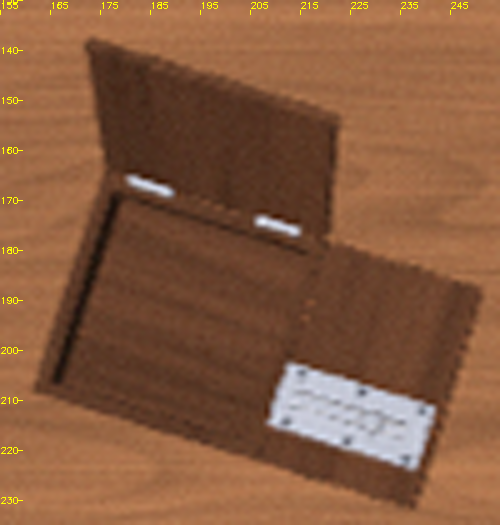

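View pics/cs.png

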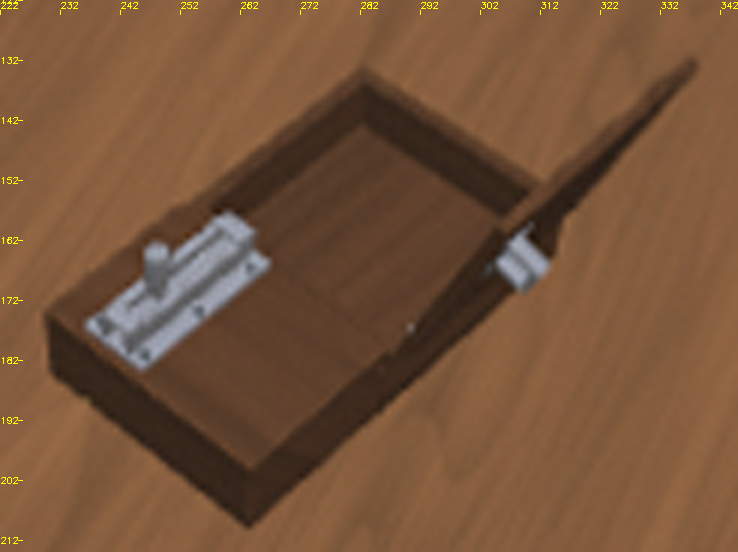

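View pics/rb.png

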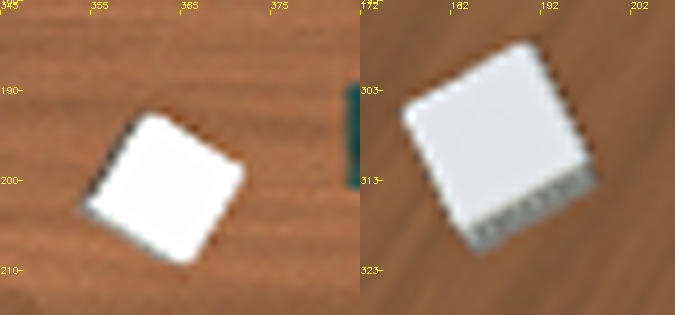

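Top crop: the chest outline corners are clear, at (162,208), (238,232), (251.4,188) and (176,165). Scene crop: the knob is at about (248,165) and the near-right bottom corner of the chest at (264,210). The ring box crop shows the plain white box with a square face up, so it is the right one. Its corners are about (362,192), (372,198), (366,209) and (354,203) in the top view.

```bash
cat > fit.py <<'E'
from h import *
from scipy.optimize import least_squares
np.set_printoptions(precision=4,suppress=True)
def R(a): return np.array([[np.cos(a),-np.sin(a),0],[np.sin(a),np.cos(a),0],[0,0,1]])
def chest(p,L): return np.array(L)/1000@R(p[2]).T+np.array([p[0],p[1],0])
def lid(th,dx,y,dz): return [78+dx*np.cos(th)+dz*np.sin(th),y,52-dx*np.sin(th)+dz*np.cos(th)]
def solve():
    T=[[(162,208),(-78,135,52)],[(238,232),(-78,-135,60)],[(251.4,188),(78,-135,60)],[(176.4,165),(78,135,52)]]
    S=[[(229.5,174.5),(-78,-135,60)],[(263.7,200),(78,-135,60)],[(263.7,209.8),(78,-135,0)],[(230.3,184),(-78,-135,0)],[(282.3,133.3),(-78,135,52)]]
    def f(p,full=False):
        t=p[3]
        PT=[l for _,l in T]+[lid(t,-164,134,8),lid(t,-164,-24,8)]
        UT=[u for u,_ in T]+[(173,138),(222.6,153.6)]
        PS=[l for _,l in S]+[lid(t,-164,134,4)];US=[u for u,_ in S]+[(337.8,132.5)]
        PS+=[(-30,-100+p[4]*1000,112)];US+=[(248,162.8)]
        return np.r_[(proj('top',chest(p,PT))-UT).ravel(),(proj('scene',chest(p,PS))-US).ravel()]
    return least_squares(f,[.55,.15,-.2,1.8,.003],loss='soft_l1')
E
python3 - <<'E'
from fit import *
r=solve();print('chest',r.x);print(r.fun.reshape(-1,2))
ct=np.array([(361.7,192.4),(372.2,198.3),(365.8,209.4),(355.4,203)]);cs=np.array([(176.7,305),(190.3,297.7),(197.6,311.3),(184,318)])
def g(p):
    P=[(x,y,p[3]*1000) for x,y in((-22,-22),(22,-22),(22,22),(-22,22))];P=chest(p,P);o=[]
    for n,c in(('top',ct),('scene',cs)):
        u=proj(n,P);
        for q in u: o.append(q-c[np.argmin(np.linalg.norm(c-q,axis=1))])
    return np.ravel(o)
x0=tri('top',ct.mean(0),'scene',cs.mean(0));print(x0)
for a in(-.5,.5,1):
    q=least_squares(g,[x0[0][0],x0[0][1],a,x0[0][2]]);print('box',q.x,q.cost)
for n,t in(('mug',.095),('bowl',.04),('block',.028)):
    m=finder.cut_out('top',n);
    if m: ys,xs=np.nonzero(m[0]['region']);print(n,onz('top',[(xs.mean(),ys.mean())],t))
E
```

```text
chest [ 0.5181  0.1315 -0.2977  1.8955  0.0123]
[[-0.9644 -0.4108]
 [-0.3759 -0.5451]
 [ 0.0517 -0.9006]
 [-0.9273 -1.2741]
 [-0.3958 -0.9562]
 [ 0.2293 -0.958 ]
 [-1.3921 -0.9515]
 [-1.0081  0.4463]
 [-1.3244  0.9946]
 [-1.1454  0.4028]
 [-0.6313 -0.4925]
 [-1.1355 -1.1588]
 [ 0.2274  0.2894]]
(array([ 0.5126, -0.4102,  0.0279]), np.float64(0.005849533586572402))
box [ 0.5132 -0.4096 -0.5508  0.0282] 5.358838591301982
box [ 0.5132 -0.4096  1.02    0.0282] 5.3588385912992145
box [ 0.5132 -0.4096  1.02    0.0282] 5.358838591293754
mug [[0.4436 0.4287 0.095 ]]
bowl [[ 0.4323 -0.2178  0.04  ]]
block [[ 0.5913 -0.2298  0.028 ]]
```

```bash
sed -i 's/-UT)/-np.array(UT)+.42)/;s/-US)/-np.array(US)+.42)/' fit.py
cat > go.py <<'E'
import sys;from fit import *
from scipy.spatial.transform import Rotation as Ro
# usage: go.py x y z heading
C=np.array([float(v) for v in open('chest.txt').read().split()]) if __import__('os').path.exists('chest.txt') else None
o=bot.get_obs();q=o['tcp_rot'];M=Ro.from_quat([q[1],q[2],q[3],q[0]]).as_matrix()
h=np.arctan2(M[1,0],M[0,0])
def to(x,y,z,hd=None):
    d=M.T@(np.array([x,y,z])-o['ee_pos'])/.25
    return np.round(d,3),round((h-hd)/2,3) if hd is not None else 0
def toc(x,y,z,hd=None):
    p=chest(C,[[x,y,z]])[0];return to(*p,C[2] if hd is None else C[2]+hd)
E
python3 - <<'E'
from fit import *
r=solve();print('chest',r.x);print(r.fun.reshape(-1,2))
open('chest.txt','w').write(' '.join(map(str,r.x)))
ct=np.array([(361.7,192.4),(372.2,198.3),(365.8,209.4),(355.4,203)])-.45;cs=np.array([(176.7,305),(190.3,297.7),(197.6,311.3),(184,318)])-.45
def g(p):
    P=[(x,y,p[3]*1000) for x,y in((-22,-22),(22,-22),(22,22),(-22,22))];P=chest(p,P);o=[]
    for n,c in(('top',ct),('scene',cs)):
        for q in proj(n,P): o.append(q-c[np.argmin(np.linalg.norm(c-q,axis=1))])
    return np.ravel(o)
q=least_squares(g,[.513,-.41,-.55,.028]);print('box',q.x,q.cost);print(g(q.x).reshape(-1,2))
from go import *
print(o['ee_pos'],h,to(.43,.45,.227,-.55),to(.45,.1,.2,-.55))
E
```

```text
chest [ 0.5179  0.1328 -0.2984  1.8986  0.011 ]
[[-0.9363  0.0606]
 [-0.3635 -0.0227]
 [ 0.0968 -0.3722]
 [-0.867  -0.7958]
 [-0.3089 -0.6015]
 [ 0.2977 -0.574 ]
 [-0.8637 -0.8558]
 [-0.5196  0.5235]
 [-0.8384  1.0794]
 [-0.6219  0.504 ]
 [-0.1099 -0.318 ]
 [-0.5423 -0.8887]
 [ 0.4608  0.6179]]
box [ 0.513  -0.4088 -0.5508  0.0297] 2.463923192444225
[[-0.1205 -0.2674]
 [-0.163   0.08  ]
 [-0.4536 -0.6658]
 [-0.5368 -0.5341]
 [-0.7045  0.2284]
 [-1.0049  1.1356]
 [ 0.1098 -0.6   ]
 [ 0.174  -0.5799]]
[0.1923 0.647  0.2266] -0.2888042093533445 (array([ 1.136,  0.485, -0.002]), np.float64(0.131)) (array([1.611, 1.804, 0.106]), np.float64(0.131))
```

>>> move_arm(moves=[[[0.8,0.8,0],0.131],[[0.8,0.8,0],0.131],[[0.8,0.8,0],0.131],[[0.8,0.8,0],0.131],[[0.8,0.8,0],0.131],[[0.8,0.8,0],0.131],[[0.8,0.8,0],0.131]], claw=1, force=20)

```text
time_s: 1.95
ee_pos: [0.3282, 0.3951, 0.2273]
tcp_rot: [-0.0, 0.962, -0.273, 0.0]
ft_force: [-0.2, 1.2, -0.6]
width: 0.0881
gripper_force: 0.0
```

```bash
python3 -c "
from go import *
print(o['time_s'],o['ee_pos'],h,to(.43,.1,.227,-.551),to(.513,-.409,.1,-.551))"
```

```text
1.95 [0.3282 0.3951 0.2273] -0.5537513896727086 (array([0.967, 0.79 , 0.   ]), np.float64(-0.001)) (array([2.32 , 2.347, 0.507]), np.float64(-0.001))
```

>>> move_arm(moves=[[[0.95,0.8,0],0],[[0.95,0.8,0],0],[[0.95,0.8,0],0],[[0.95,0.8,0],0],[[0.95,0.8,0],0],[[0.95,0.8,0],0],[[0.95,0.8,0],0]])

```text
time_s: 2.65
ee_pos: [0.4252, 0.1003, 0.2268]
tcp_rot: [-0.0, 0.962, -0.274, 0.0]
ft_force: [0.1, 0.3, 0.2]
width: 0.0876
gripper_force: 0.0
```

>>> move_arm(moves=[[[0.7,0.8,0.1],0],[[0.7,0.8,0.1],0],[[0.7,0.8,0.1],0],[[0.7,0.8,0.1],0],[[0.7,0.8,0.1],0],[[0.7,0.8,0.1],0]])

```text
time_s: 3.25
ee_pos: [0.4695, -0.1613, 0.2009]
tcp_rot: [0.0, 0.962, -0.273, -0.0]
ft_force: [-0.0, -0.1, -0.3]
width: 0.0874
gripper_force: 0.0
```

```bash
python3 -c "
from go import *
print(o['time_s'],o['ee_pos'],h,to(.513,-.409,.1,-.551))"
```

```text
3.25 [ 0.4695 -0.1613  0.2009] -0.5533346533210762 (array([0.669, 0.751, 0.404]), np.float64(-0.001))
```

>>> move_arm(moves=[[[0.67,0.75,0.3],0],[[0.67,0.75,0.3],0],[[0.67,0.75,0.3],0],[[0.67,0.75,0.3],0],[[0.67,0.75,0.3],0],[[0.67,0.75,0.3],0],[[0.67,0.75,0.3],0],[[0.67,0.75,0.3],0]])

```text
time_s: 4.05
ee_pos: [0.514, -0.4052, 0.1263]
tcp_rot: [-0.0, 0.962, -0.272, -0.0]
ft_force: [0.5, 0.7, 0.3]
width: 0.0879
gripper_force: 0.0
```

```bash
python3 -c "
from go import *
print(o['time_s'],o['ee_pos'],h,to(.513,-.409,.006,-.551))"
```

```text
4.05 [ 0.514  -0.4052  0.1263] -0.550806156246854 (array([0.005, 0.015, 0.481]), np.float64(0.0))
```

>>> move_arm(moves=[[[0.005,0.015,0.2],0],[[0.005,0.015,0.36],0],[[0.005,0.015,0.44],0],[[0.005,0.015,0.48],0],[[0.005,0.015,0.48],0],[[0.005,0.015,0.48],0]])

```text
time_s: 4.65
ee_pos: [0.5142, -0.4095, 0.0084]
tcp_rot: [0.0, 0.963, -0.271, 0.001]
ft_force: [-0.4, -0.1, -0.3]
width: 0.0878
gripper_force: 0.0
```

>>> move_arm(moves=[[[0,0,0],0],[[0,0,0],0],[[0,0,0],0],[[0,0,0],0],[[0,0,0],0],[[0,0,0],0],[[0,0,0],0],[[0,0,0],0]], claw=0.3, force=15)

```text
time_s: 5.45
ee_pos: [0.5128, -0.4098, 0.0066]
tcp_rot: [0.0, 0.962, -0.272, -0.0]
ft_force: [-0.4, 0.2, 0.8]
width: 0.044
gripper_force: 15.0
```

>>> move_arm(moves=[[[0,0,-0.2],0],[[0,0,-0.4],0],[[0,-0.2,-0.6],0],[[0,-0.4,-0.75],0],[[-0.1,-0.6,-0.75],0],[[-0.2,-0.8,-0.75],0],[[-0.2,-0.9,-0.75],0]])

```text
time_s: 6.15
ee_pos: [0.5844, -0.2006, 0.1944]
tcp_rot: [-0.0, 0.962, -0.272, 0.001]
ft_force: [1.0, -0.3, -0.5]
width: 0.0438
gripper_force: 15.0
```

```bash
python3 -c "
from go import *
print(o['time_s'],o['ee_pos'],h,o['width'],toc(20,60,190),chest(C,[[20,60,0]]))"
```

```text
6.15 [ 0.5844 -0.2006  0.1944] -0.5514793126564984 0.043784869278941506 (array([-0.908, -1.249,  0.018]), np.float64(-0.127)) [[0.5546 0.1843 0.    ]]
```

>>> move_arm(moves=[[[-0.6,-0.8,0],-0.127],[[-0.6,-0.8,0],-0.127],[[-0.6,-0.8,0],-0.127],[[-0.6,-0.8,0],-0.127],[[-0.6,-0.8,0],-0.127],[[-0.6,-0.8,0],-0.127]])

```text
time_s: 6.75
ee_pos: [0.5611, 0.0516, 0.1936]
tcp_rot: [-0.001, 0.989, -0.145, 0.0]
ft_force: [0.9, -0.5, -1.1]
width: 0.0438
gripper_force: 15.0
```

```bash
python3 -c "
from go import *
print(o['time_s'],o['ee_pos'],h,o['width'],toc(20,60,120))"
```

```text
6.75 [0.5611 0.0516 0.1936] -0.2915563051231313 0.043830372848157655 (array([-0.178, -0.5  ,  0.295]), np.float64(0.003))
```

>>> move_arm(moves=[[[-0.178,-0.5,0.1],0.003],[[-0.178,-0.5,0.1],0.003],[[-0.178,-0.5,0.295],0.003],[[-0.178,-0.5,0.295],0.003],[[-0.178,-0.5,0.295],0.003],[[-0.178,-0.5,0.295],0.003]])

```text
time_s: 7.35
ee_pos: [0.556, 0.1784, 0.1203]
tcp_rot: [0.0, 0.989, -0.151, 0.0]
ft_force: [0.5, -0.3, -0.1]
width: 0.0441
gripper_force: 15.0
```

```bash
python3 -c "
from go import *
print(o['time_s'],o['ee_pos'],h,o['width'],toc(20,60,22))
from crop import *
cv2.imwrite('pics/a.png',np.vstack([crop('top',[165,130,245,190],8)[:,:600],crop('scene',[225,80,300,150],6)[:,:400].copy() if 0 else cv2.resize(crop('scene',[225,85,345,215],4),(600,480))])[:, :])
"
```

```text
7.35 [0.556  0.1784 0.1203] -0.3026886081652307 0.04408388784232698 (array([-0.012, -0.021,  0.393]), np.float64(-0.002))
```

View pics/a.png

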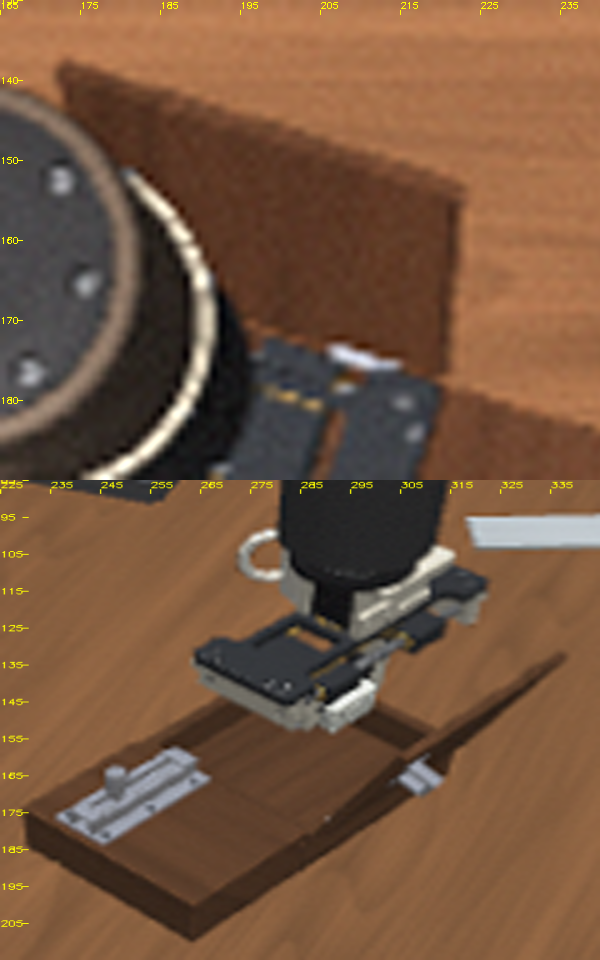

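The scene view shows the box in the gripper, clear over the compartment at about (293,140), with the lid behind it. I'll lower it.

>>> move_arm(moves=[[[-0.012,-0.021,0.15],-0.002],[[-0.012,-0.021,0.27],-0.002],[[-0.012,-0.021,0.34],-0.002],[[-0.012,-0.021,0.37],-0.002],[[-0.012,-0.021,0.385],-0.002],[[-0.012,-0.021,0.395],-0.002],[[-0.012,-0.021,0.395],-0.002]])

```text
time_s: 8.15
ee_pos: [0.5549, 0.1852, 0.0219]
tcp_rot: [-0.001, 0.989, -0.149, 0.001]
ft_force: [0.2, 0.1, 0.1]
width: 0.0439
gripper_force: 15.0
```

Lower by 1 mm and release to a narrow opening.

>>> move_arm(moves=[[[0,0,0.004],0],[[0,0,0.004],0],[[0,0,0.004],0]])

```text
time_s: 8.45
ee_pos: [0.5546, 0.1853, 0.0205]
tcp_rot: [-0.0, 0.989, -0.149, 0.0]
ft_force: [0.2, -0.6, 1.5]
width: 0.044
gripper_force: 15.0
```

>>> move_arm(moves=[[[0,0,0],0],[[0,0,0],0],[[0,0,0],0],[[0,0,-0.1],0],[[0,0,-0.25],0],[[0,0,-0.45],0],[[0,0,-0.65],0],[[0,0,-0.8],0]], claw=0.66)

```text
time_s: 9.25
ee_pos: [0.5548, 0.1852, 0.2235]
tcp_rot: [-0.001, 0.989, -0.149, 0.001]
ft_force: [1.5, 1.0, -0.6]
width: 0.058
gripper_force: 0.0
```

```bash
python3 -c "
from go import *
print(o['time_s'],o['ee_pos'],h,o['width'])
print(lid(C[3],-164,-24,4), toc(-100,20,230), toc(110,30,222))"
```

```text
9.25 [0.5548 0.1852 0.2235] -0.2984795258508145 0.05800100860335953
[np.float64(134.58328122300415), -24, np.float64(205.98159723174203)] (array([-0.479,  0.164, -0.027]), np.float64(-0.0)) (array([0.36 , 0.124, 0.007]), np.float64(-0.0))
```

>>> move_arm(moves=[[[0,0,-0.1],0],[[0.15,-0.04,-0.1],0],[[0.35,-0.04,-0.1],0],[[0.55,-0.04,-0.1],0],[[0.66,-0.04,-0.1],0],[[0.66,-0.04,-0.1],0],[[0.66,-0.04,0.05],0],[[0.66,-0.04,0.15],0]], claw=0, force=10)

```text
time_s: 10.05
ee_pos: [0.7141, 0.1459, 0.1806]
tcp_rot: [-0.0, 0.989, -0.149, -0.001]
ft_force: [-0.2, -0.4, -1.3]
width: 0.0021
gripper_force: 0.0
```

```bash
python3 -c "
from go import *
print(o['time_s'],o['ee_pos'],h,o['width'],toc(185,70,182),toc(-40,70,182))
from crop import *
cv2.imwrite('pics/b.png',np.hstack([crop('top',[155,120,255,220],4),crop('scene',[235,60,345,160],4)]))
"
```

```text
10.05 [0.7141 0.1459 0.1806] -0.29942158889506626 0.0020905899189488588 (array([ 0.005,  0.001, -0.006]), np.float64(-0.001)) (array([-0.895,  0.002, -0.005]), np.float64(-0.001))
```

View pics/b.png

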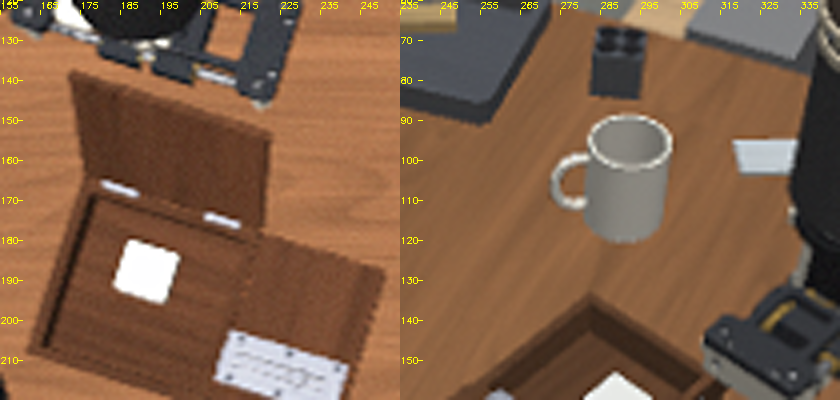

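The box sits flat in the compartment (top view, about (190,188)), and the gripper is behind the lid. Now I'll push the lid over.

>>> move_arm(moves=[[[-0.08,0,0],0],[[-0.14,0,0],0],[[-0.2,0,0],0],[[-0.26,0,0],0],[[-0.32,0,0],0],[[-0.38,0,0],0],[[-0.44,0,0],0],[[-0.5,0,0],0]])

```text
time_s: 10.95
ee_pos: [0.5945, 0.1832, 0.1831]
tcp_rot: [-0.0, 0.989, -0.149, 0.0]
ft_force: [0.4, 0.5, 0.2]
width: 0.0003
gripper_force: 0.5
```

>>> move_arm(moves=[[[-0.06,0,0],0],[[-0.12,0,0],0],[[-0.18,0,0],0],[[-0.24,0,0],0],[[-0.3,0,0],0],[[-0.36,0,0.03],0],[[-0.4,0,0.06],0],[[-0.44,0,0.1],0]])

```text
time_s: 11.75
ee_pos: [0.4895, 0.2156, 0.1572]
tcp_rot: [-0.0, 0.989, -0.149, 0.0]
ft_force: [-0.7, 0.5, 0.5]
width: 0.0006
gripper_force: 0.1
```

```bash
python3 -c "
from go import *
print(o['time_s'],o['ee_pos'],R(C[2]).T@(o['ee_pos']-[C[0],C[1],0]),toc(-60,80,100))
from crop import *
cv2.imwrite('pics/c.png',np.hstack([crop('top',[155,120,255,220],4),crop('scene',[225,80,335,200],4)[:400]]))
"
```

```text
11.75 [0.4895 0.2156 0.1572] [-0.0514  0.0708  0.1572] (array([-0.034, -0.037,  0.229]), np.float64(-0.0))
```

View pics/c.png

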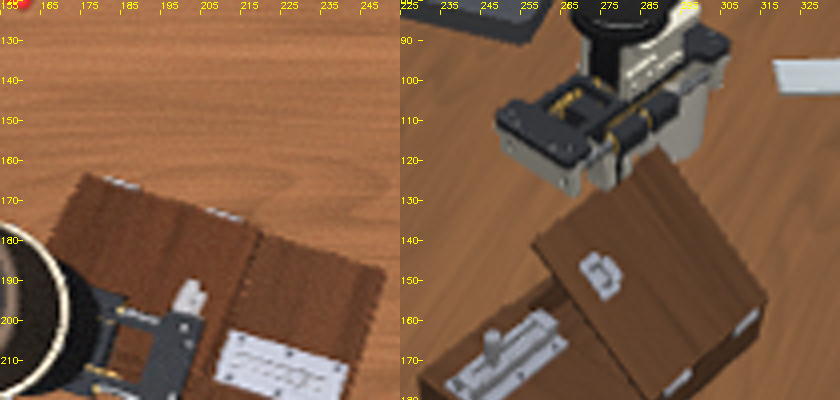

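The lid is past balance, at about 0.6 rad. I'll follow it down.

>>> move_arm(moves=[[[-0.034,-0.037,0.04],0],[[-0.034,-0.037,0.08],0],[[-0.034,-0.037,0.12],0],[[-0.034,-0.037,0.16],0],[[-0.034,-0.037,0.2],0],[[-0.034,-0.037,0.24],0],[[-0.034,-0.037,0.28],0],[[-0.034,-0.037,0.31],0]])

```text
time_s: 12.65
ee_pos: [0.4848, 0.2263, 0.0788]
tcp_rot: [0.0, 0.989, -0.149, -0.0]
ft_force: [0.1, -0.0, 0.1]
width: 0.0004
gripper_force: 0.0
```

>>> move_arm(moves=[[[0,0,0.02],0],[[0,0,0.04],0],[[0,0,0.055],0],[[0,0,0.065],0],[[0,0,0.065],0],[[0,0,0.065],0]])

```text
time_s: 13.25
ee_pos: [0.485, 0.2266, 0.0639]
tcp_rot: [-0.0, 0.989, -0.149, 0.0]
ft_force: [0.3, 0.4, -0.0]
width: 0.0006
gripper_force: 0.0
```

>>> move_arm(moves=[[[0,0,0.01],0],[[0,0,0.016],0],[[0,0,0.02],0],[[0,0,0.02],0]])

```text
time_s: 13.65
ee_pos: [0.4851, 0.2267, 0.0601]
tcp_rot: [-0.0, 0.989, -0.149, 0.0]
ft_force: [-5.5, -1.9, 15.6]
width: 0.0007
gripper_force: 7.3
```

The lid is shut: I felt the stop at z = 60 mm. Now I'll go behind the knob.

>>> move_arm(moves=[[[0,0,-0.15],0],[[0,0,-0.32],0],[[0.06,0.2,-0.4],0],[[0.12,0.4,-0.4],0],[[0.12,0.6,-0.4],0],[[0.12,0.8,-0.4],0],[[0.12,0.94,-0.4],0],[[0.12,0.94,-0.4],0]])

```text
time_s: 14.45
ee_pos: [0.442, -0.0104, 0.1586]
tcp_rot: [0.0, 0.989, -0.151, -0.0]
ft_force: [0.6, -0.7, -0.1]
width: 0.0006
gripper_force: 0.0
```

```bash
python3 -c "
from go import *
print(o['time_s'],o['ee_pos'],R(C[2]).T@(o['ee_pos']-[C[0],C[1],0]),toc(-30,-145,89))
from crop import *
cv2.imwrite('pics/d.png',np.hstack([crop('top',[165,140,255,240],4),crop('scene',[225,110,345,210],4)]))
print(proj('scene',chest(C,[[-30,y,112] for y in (-100,-91,-45)])))
print(proj('scene',chest(C,[[-30,7,71],[-86,134,60],[-86,-24,60]])))
"
```

```text
14.45 [ 0.442  -0.0104  0.1586] [-0.0304 -0.1592  0.1586] (array([ 0.001, -0.057,  0.278]), np.float64(-0.002))
[[245.6305 164.9172]
 [247.6074 163.3431]
 [257.5133 155.4582]]
[[267.9718 155.0905]
 [280.054  130.0544]
 [249.805  153.7029]]
```

View pics/d.png

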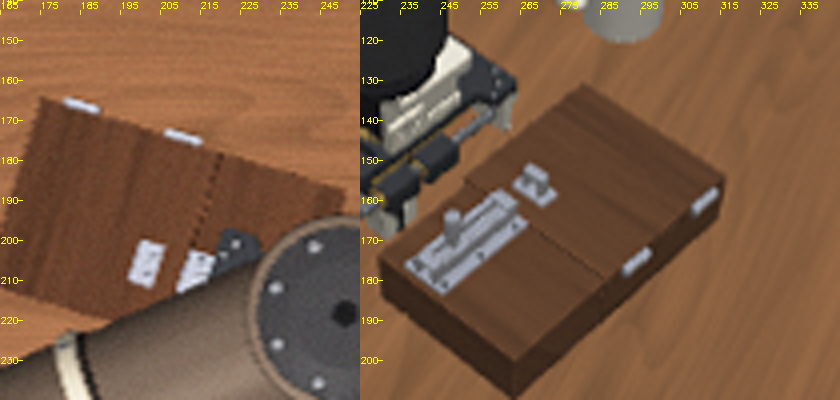

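The lid is flush and shut. The knob top is at scene (248,163), so the bolt is still drawn back. Lower behind it and push along +y.

>>> move_arm(moves=[[[0,0,0.15],0],[[0,0,0.25],0],[[0,0,0.278],0],[[0,0,0.278],0],[[0,-0.05,0.278],0],[[0,-0.1,0.278],0],[[0,-0.14,0.278],0],[[0,-0.14,0.278],0]])

```text
time_s: 15.35
ee_pos: [0.4559, 0.0283, 0.0899]
tcp_rot: [-0.0, 0.989, -0.148, 0.001]
ft_force: [-0.6, 0.2, 0.6]
width: 0.0005
gripper_force: 0.0
```

>>> move_arm(moves=[[[0,-0.03,0],0],[[0,-0.06,0],0],[[0,-0.09,0],0],[[0,-0.12,0],0],[[0,-0.14,0],0],[[0,-0.14,0],0]])

```text
time_s: 15.95
ee_pos: [0.4653, 0.0608, 0.0891]
tcp_rot: [-0.0, 0.989, -0.149, 0.0]
ft_force: [0.1, -0.8, -0.6]
width: 0.0004
gripper_force: 0.1
```

```bash
python3 -c "
from go import *
print(o['time_s'],R(C[2]).T@(o['ee_pos']-[C[0],C[1],0]),R(C[2]).T@o['ft_force'])
"
```

```text
15.95 [-0.0291 -0.0843  0.0891] [ 0.3032 -0.7366 -0.5902]
```

>>> move_arm(moves=[[[0,-0.03,0],0],[[0,-0.06,0],0],[[0,-0.08,0],0],[[0,-0.08,0],0]])

```text
time_s: 16.35
ee_pos: [0.4698, 0.0767, 0.089]
tcp_rot: [0.003, 0.989, -0.149, -0.001]
ft_force: [0.3, -16.8, 5.4]
width: 0.0004
gripper_force: 7.9
```

```bash
python3 -c "
from go import *
print(o['time_s'],R(C[2]).T@(o['ee_pos']-[C[0],C[1],0]),R(C[2]).T@o['ft_force'])
from crop import *
cv2.imwrite('pics/e.png',crop('scene',[225,130,305,200],8))
"
```

```text
16.35 [-0.0295 -0.0677  0.089 ] [  5.2535 -15.9466   5.4285]
```

View pics/e.png

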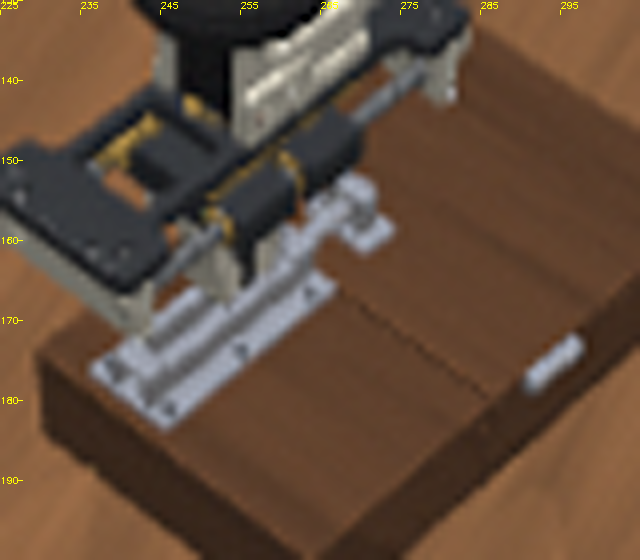

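The bolt passes through the keeper at about scene (267,156), with 16 N of resistance. I'll press slightly more to confirm the stop, then back off.

>>> move_arm(moves=[[[0,-0.01,0],0],[[0,-0.014,0],0],[[0,-0.014,0],0]])

```text
time_s: 16.7
ee_pos: [0.4697, 0.0772, 0.0891]
tcp_rot: [0.005, 0.989, -0.149, -0.002]
ft_force: [0.9, -29.2, 9.9]
width: 0.0005
gripper_force: 14.0
```

```bash
python3 -c "
from go import *
print(o['time_s'],R(C[2]).T@(o['ee_pos']-[C[0],C[1],0]),R(C[2]).T@o['ft_force'])
"
```

```text
16.7 [-0.0297 -0.0673  0.0891] [  9.4358 -27.6823   9.905 ]
```

A firm stop. Back off and clear the view.

>>> move_arm(moves=[[[0,0.05,0],0],[[0,0.12,0],0],[[0,0.12,-0.2],0],[[0,0.12,-0.4],0],[[0,0.3,-0.5],0],[[-0.1,0.5,-0.5],0],[[-0.1,0.7,-0.5],0],[[-0.1,0.7,-0.5],0]])

```text
time_s: 17.5
ee_pos: [0.3942, -0.0801, 0.2146]
tcp_rot: [-0.001, 0.989, -0.15, 0.001]
ft_force: [0.9, 0.7, 0.1]
width: 0.0002
gripper_force: 0.0
```

```bash
python3 -c "
from go import *
s=vision.snapshot('scene').astype(int)
np.set_printoptions(linewidth=200)
print(proj('scene',chest(C,[[-30,y,z] for y,z in ((-100,105),(-91,105),(-55,105),(-45,105),(-45,112))])))
print(proj('scene',chest(C,[[-30,18,71],[-30,2,71],[-86,134,60]])))
g=s[145:172,242:276].sum(2)//3
print('cols 242..');print('\n'.join(f'{145+i} '+' '.join('%3d'%v for v in r) for i,r in enumerate(g)))
for t in('bolt_knob','keeper','lid','ringbox','mug','bowl','block'):
    for r in finder.cut_out('scene',t)[:3]: print(t,round(r['p'],2),np.round(r['box']))
"
```

```text
[[245.6766 166.3234]
 [247.6438 164.7523]
 [255.3866 158.5702]
 [257.5021 156.8815]
 [257.5133 155.4582]]
[[270.1492 153.3286]
 [266.9765 155.8959]
 [280.054  130.0544]]
cols 242..
145 100 102 105 104 100 101 100 102 103 103 103 104 102 104 109 105 101 104 106  93  71  67  67  68  69  69  68  67  67  68  67  67  70  70
146 102 103 105 101 100 100 100 102 102 103 104 101 102 107 108 103 102 106  95  73  67  68  68  71  68  68  69  69  67  68  69  68  68  69
147 103 104 103 100 101 102 102 102 102 104 103 101 106 108 106 103  94  81  74  67  67  68  67  68  68  67  69  69  68  68  68  68  68  68
148 103 103 100 101 102 101 103 103 103 103 100 102 109 108 105  88  76  64  65  67  68  69  67  68  68  67  68  68  67  68  69  68  68  68
149 105 102 100 101 100 104 103 103 104 101 102 106 109 107  94  73  67  67  66  67  68  68  69  69  67  66  67  66  68  67  68  69  70  67
150 104 100 103 100 102 105 102 103 104 102 104 108 107  95  77  69  70  69  68  68  67  67  68  67  65  84  65  63  64  66  69  69  68  70
151 100 100 102 102 104 103 102 104 101 102 105 100  84  75  72  73  71  72  69
[... 2458 characters left out ...]
62 149 117  97  96 124 159 171 152 124 104  97 124 158 168 167 171 137  94  70  67  66  66  67  69  63  56  68  74  73  72
170  83 153 169 149 111  97  96 122 158 171 148 116  98  96 124 158 166 168 172 125  86  66  67  68  68  67  67  67  68  64  62  59  76  73
171 155 175 149 110  96  94 138 160 172 149 109  97  96 123 158 167 169 159 116  77  66  68  69  69  69  71  69  67  66  68  67  68  57  73
keeper 0.87 [253. 129. 314. 182.]
lid 0.72 [252. 130. 314. 182.]
ringbox 0.84 [164. 334. 187. 358.]
ringbox 0.71 [152. 284. 164. 302.]
ringbox 0.5 [230. 131. 318. 212.]
mug 0.85 [280.  90. 302. 120.]
bowl 0.71 [186. 224. 212. 250.]
block 0.58 [230. 255. 255. 277.]
block 0.47 [187. 226. 212. 248.]
```

The knob top is at scene (257.5,155.6), and the prediction for fully home is (257.5,155.5). The bolt is home.

```bash
python3 -c "
from plant import bot
print(bot.hand_in())"
```

```text
the job is handed in; nothing more can be done
None
```

I set the white ring box upright in the chest, shut the lid, then slid the bolt fully home through the keeper, and handed the job in at about 18 s; the result wasn't reported back.

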